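# Offer a backplane board up to its pin-bed test jig

## Robot

A 7-joint arm with a two-finger parallel gripper is mounted at the origin on a cart in front of the work surface, level with it; the furniture and walls round the work are solid. World frame = base frame: x ahead of the robot, y to its left, z up, the work surface at z = 0. Lengths are in mm, angles in rad, forces in N, time in s.
With the tool pointing down it reaches from about 400 to 900 mm from the base axis. Payload 5.6 kg.
Tool frame: the origin (TCP) lies between the finger pads; the fingertips stand 8 mm ahead of it and the grasp point (between the pads) lies 11 mm behind it; z points along the fingers, y is the line along which they close (so a half turn about z gives the same grasp; the last joint's range is limited). The gripper opens to 92 mm and grips with 3 to 60 N. Pads are 20 mm wide; open, the fingers measure 128 mm over their backs; the gripper's body (75 mm by 189 mm) begins 69 mm behind the grasp point.
Start: joints at [-1.23, 0.468, -0.012, 1.603, 0.006, 1.071, -0.056], TCP at [243.431, 602.702, 222.592] pointing down, gripper open.
Joint ranges: [-2.53, 2.53], [-0.31, 2.02], [-1.57, 1.55], [0.28, 2.44], [-1.29, 4.43], [0.15, 1.84], [-2.92, 2.92]. Speed limits (rad/s): [2.57, 2.57, 3.14, 3.14, 3.14, 3.14, 3.14].

## Interface

Orientations are given as a rotation vector (axis times angle).
In Python, from cell import robot, grip, kinematics, readout, read_camera, camera_info, ticket, spot_in, mark_of gives the robot as it stands. Calls block until the motion is done:
- robot.movep(position, orientation): joint-space move of the TCP to a pose.
- robot.servo_line(position, feed=150, rotation=None): straight line of the TCP; rotation=None keeps the orientation; feed is the mean speed in mm/s.
- robot.goto_joints(angles): joint-space move.
- grip(opening, newtons=None): opening from 0.0 (shut) to 1.0 (fully open); newtons is the grip in N (None keeps the last); returns when the fingers have stopped.
- robot.hold(seconds).
- kinematics.ik(position, orientation): joint angles nearest the present ones, or None.
- readout.observe(): the state.
- read_camera(name): name is "side" or "top"; returns (picture, depth): 400x640x3 uint8, red, green, blue; 400x640 float32, mm along the optical axis (not along the pixel's ray), 0 where there is no reading.
- camera_info(name): a dict with "camera_matrix" (3x3 intrinsics, pixels), "R" (3x3) and "t" (3): a world point X has camera coordinates R X + t. Camera axes: x right, y down, z forward; pixel columns grow to the right and rows downward; lengths in mm; the calibration is good to about 2 mm. A picture is of the moment at which its call begins. camera_info takes no time and is no camera call.
A pose or a line that the arm cannot do raises robot.IKError and nothing moves.
- ticket.job_done(): hands the job in; it is judged then, once.
Trained networks look in the newest picture that a camera, given by its name, has taken for a name from the list of things; names that differ only in an ending like _2 or _b are one class to them, and where a whole thing is asked for, a point or a joint stands for the part that bears it (a point fixed in the world has none). Each returns a list of dicts, best first, with "p" (0 to 1); they miss things now and then, are a little off and sometimes report something else, mostly with a low value. They report only what shows in the picture. A call takes as long as a camera call.
- spot_in(camera, query): "xy" ([column, row] in pixels, amid what is visible of it).
- mark_of(camera, query): "xy" ([column, row] in pixels: a listed point, or the origin of a listed thing).
The state is a dict: "t": time; "joints": joint angles; "joint_velocities": joint speeds; "joint_torque": joint torques, N m; "tcp_pos": TCP position; "tcp_rot": TCP orientation; "contact_force": force on the tool from outside, world axes, zero at the start; "wrist_torque": the same for the moment, N m; "grip_width": opening from 0.0 (shut) to 1.0 (fully open); "grip_force": force on a finger pad.
Only numpy, scipy, OpenCV 4.12 (cv2) and the standard library are available. Lean on these libraries where they do the work, as an engineer would, in place of code of your own. Each camera call takes 0.05 s, during which the arm holds its last target. There are 200 camera calls.

## Task

Pick the longer of the two blue circuit boards off the bench, carry it over the things in between and offer it up to the open test jig: level, the right way round with each of its two big holes over its own guide pin, underside about 5 mm above the pin tips. Finish while holding it there, still, so I can check the probes through the gap before it goes down. Never touch the jig, and leave the shorter board and both bottles undisturbed.

Things in the scene. Friction and masses are not known exactly. Their poses are not given: they have to be found in the camera images.
- board_long: longer board, loose, flat on the bench (underside z = 0): rigid, dark blue, 100 (x) x 54 (y) x 5 mm, 110 g. Origin: centre of the underside, within 2 mm of its centre of mass; z up; +x to the end with two capacitors and the hole at mid-width, -x to the end with the terminal block. Long edges bare for pinching across 54 mm; parts on top, to 16 mm above the underside, stay 6 mm in from them
- hole_a (a point): centre of tooling hole A of the long board at its underside; 8 mm through hole in a corner of the terminal-block end, at (-40, -17, 0) mm in the board's frame
- hole_b (a point): centre of tooling hole B of the long board at its underside; 8 mm through hole in the middle of the other end, at (40, 0, 0) mm in the board's frame
- board_short: the shorter board, loose, 70 x 54 x 5 mm, same make with two card sockets; not wanted, leave it where it is. Origin: centre of the underside, x along its length
- jig: test jig, fixed: grey box 180 x 130 mm, tan deck 56 mm above the bench with thin probes 8.5 mm and two guide pins 18 mm high. Origin: centre of the underside, on the bench; z up; box spans x -85 to 95, y -65 to 65 mm. Board belongs centred over (-25, 0) mm, its x along jig x. Clear gate stands open at the +x end, hinged at x = 80 mm, leaning back away from the board, top 175 mm above the bench
- pin_a (a point): tip of guide pin A of the jig (7 mm steel pin with a bullet nose), for hole A; at (-65, -17, 74) mm in the jig's frame
- pin_b (a point): tip of guide pin B of the jig (the same), for hole B; at (15, 0, 74) mm in the jig's frame
- oil_bottle: amber dispenser bottle with a needle, 52 mm across, 140 mm tall, standing loose between the boards and the jig. Origin: centre of its base
- flux_bottle: white dispenser bottle with a needle, 38 mm across, 115 mm tall, standing loose to the right of the jig. Origin: centre of its base
- load_box: small black load box with a green circuit board on top, 111 x 62 x 77 mm, fixed on the bench between the boards and the jig. Origin: centre of its underside
- pin_fixture: press fixture with a raised red lever, 166 x 257 mm, 232 mm to the top of the lever (which stands over its back part), fixed on the bench behind the way across. Origin: near the middle of its underside; it reaches 84 mm towards the robot from there

How it is judged:
By the outcome, as a careful person would: the job done as asked, in the order asked, and still so for the second after the job is handed in, while the arm keeps its last pose, push and grip.
It also fails if it takes over 53 s, if anything falls off the work surface, if the arm or the gripper's body presses on something with over 40 N, if the wrist force passes 120 N, or if a joint passes its speed limit or range.

## Working session

There is one attempt and no reset: what is moved stays moved. The work goes in short steps, each a Python script; the robot and the scene stay as the last script left them, time stands still between calls to the robot, and variables do not carry over. Pictures are saved under pics/ and viewed, at most 10 in all, crops included, and the job is handed in when it is done.

```bash
ls; mkdir -p pics; cat > h.py <<'E'
from cell import *
import numpy as np, cv2
from scipy.spatial.transform import Rotation as Ro
def cam(n):
    c=camera_info(n); return np.array(c["camera_matrix"]),np.array(c["R"]),np.array(c["t"]).ravel()
def ray_z(n,xy,z):
    K,R,t=cam(n); d=R.T@np.linalg.inv(K)@[xy[0],xy[1],1]; o=-R.T@t
    return o+d*(z-o[2])/d[2]
def px(n,X):
    K,R,t=cam(n); p=K@(R@np.asarray(X,float)+t); return p[:2]/p[2]
def cloud(n,dep):
    K,R,t=cam(n); v,u=np.indices(dep.shape); c=np.stack([(u-K[0,2])/K[0,0]*dep,(v-K[1,2])/K[1,1]*dep,dep],-1)
    return (c-t)@R
def save(n,im): cv2.imwrite(f"pics/{n}.png",cv2.cvtColor(im,cv2.COLOR_RGB2BGR))
E
python3 - <<'E'
from h import *
for n in("top","side"):
    im,d=read_camera(n); save(n+"0",im); np.savez(f"{n}0.npz",im=im,d=d)
    K,R,t=cam(n); print(n,-R.T@t,R[2])
    for q in("board_long","board_short","jig","oil_bottle","flux_bottle","load_box","pin_fixture","hole_a","hole_b","pin_a","pin_b"):
        z={"pin_a":74,"pin_b":74}.get(q,0)
        print(q,[(np.round(r["xy"]),round(r["p"],2),np.round(ray_z(n,r["xy"],z)[:2])) for r in mark_of(n,q)[:3]])
o=readout.observe();print(o)
E
```

```text
cell.py
pics
top [ 272.96293977  -72.45301624 1410.52156005] [ 0.21946464 -0.0099833  -0.97556938]
board_long [(array([418., 201.]), 0.93, array([ 574., -398.]))]
board_short []
jig [(array([200., 192.]), 0.62, array([618., 289.]))]
oil_bottle [(array([294., 212.]), 0.77, array([545.,  -9.]))]
flux_bottle [(array([260., 217.]), 0.45, array([532.,  98.]))]
load_box []
pin_fixture []
hole_a [(array([412., 191.]), 0.97, array([ 605., -383.])), (array([431., 210.]), 0.94, array([ 544., -436.]))]
hole_b [(array([412., 191.]), 0.97, array([ 605., -383.])), (array([431., 210.]), 0.94, array([ 544., -436.]))]
pin_a [(array([208., 201.]), 0.65, array([572., 244.])), (array([186., 183.]), 0.63, array([629., 313.])), (array([260., 216.]), 0.33, array([524.,  90.]))]
pin_b [(array([208., 201.]), 0.65, array([572., 244.])), (array([186., 183.]), 0.63, array([629., 313.])), (array([260., 216.]), 0.33, array([524.,  90.]))]
side [454.90082489 998.63688593 757.24444686] [ 0.0836447  -0.84317604 -0.53109107]
board_long [(array([328., 175.]), 0.66, array([ 564., -389.]))]
board_short [(array([287., 30
[... 874 characters left out ...]
67461  , -0.0116133 ,  1.60272701,  0.00599582,
        1.07138313, -0.05632498]), 'joint_velocities': array([-1.37258691e-03,  8.20991522e-04, -6.33713943e-04,  3.18701867e-04,
        4.49150103e-05, -1.65094313e-04,  4.07444286e-04]), 'joint_torque': array([ 5.53705522e-04, -5.20409811e+01, -1.16019126e-02, -2.44055325e+01,
       -5.65794040e-02,  1.11978245e-02,  1.18404307e-05]), 'tcp_pos': array([243.40722739, 602.70482132, 222.60648731]), 'tcp_rot': array([5.99266203e-01, 3.08386875e+00, 8.08306923e-05]), 'contact_force': array([ 1.15249533, -0.27287649,  0.05822132]), 'wrist_torque': array([-0.00626953,  0.01028963, -0.00636651]), 'grip_force': 0.0, 'grip_width': 1.0024706353458102}
```

```bash
python3 - <<'E'
import cv2
a=cv2.imread("pics/top0.png"); b=cv2.imread("pics/side0.png")
cv2.imwrite("pics/t1.png",cv2.resize(a[140:290,140:470],(792,360),interpolation=cv2.INTER_CUBIC))
j=cv2.resize(a[155:235,155:265],(440,320),interpolation=cv2.INTER_CUBIC)
k=cv2.resize(a[165:245,365:455],(360,320),interpolation=cv2.INTER_CUBIC)
s=cv2.resize(b[140:320,200:440],(400,300),interpolation=cv2.INTER_CUBIC); s2=cv2.resize(b[220:320,240:340],(300,300),interpolation=cv2.INTER_CUBIC)
m=cv2.hconcat([s,s2]);m=cv2.copyMakeBorder(m,0,0,0,100,cv2.BORDER_CONSTANT)
cv2.imwrite("pics/t2.png",cv2.resize(cv2.vconcat([cv2.hconcat([j,k]),m]),(740,574)))
cv2.imwrite("pics/s1.png",cv2.resize(b[140:340,200:440],(720,600),interpolation=cv2.INTER_CUBIC))
E
```

```text
(no output)
```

View pics/t1.png

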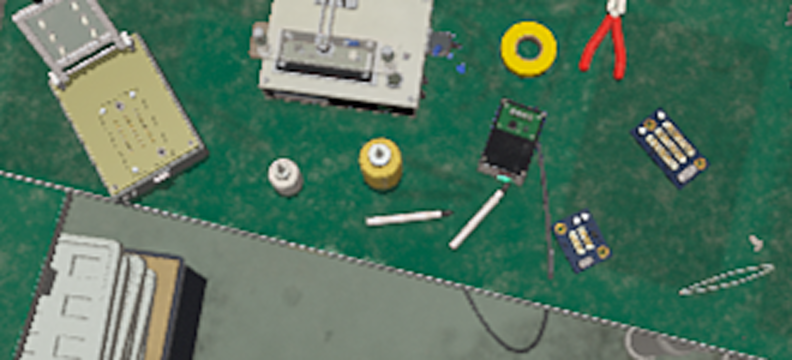

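View pics/t2.png

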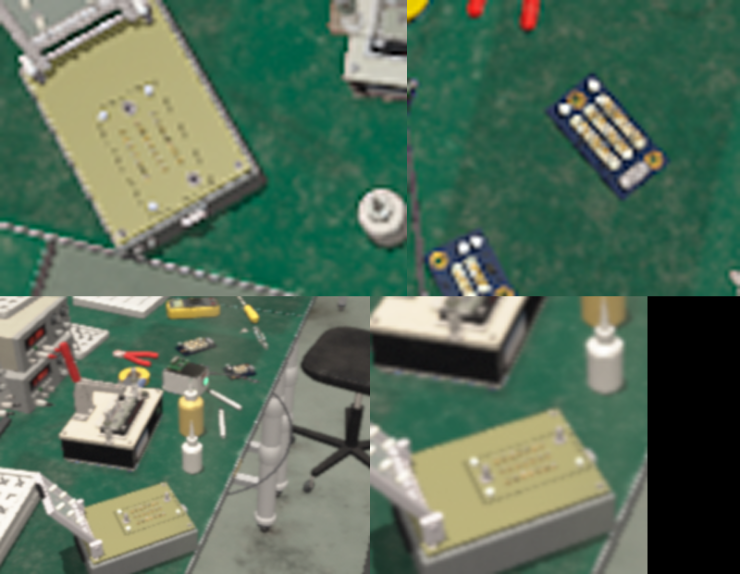

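View pics/s1.png

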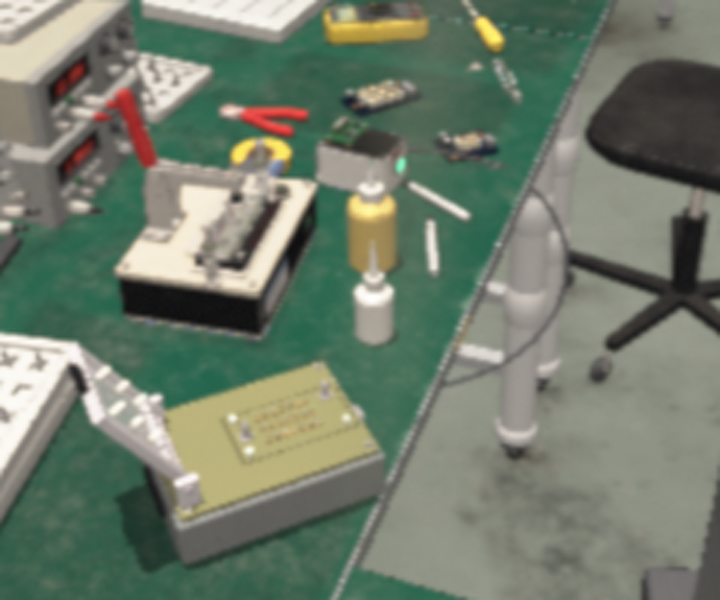

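The top view shows the long board at about (418,201), with hole B (capacitor end) at (412,191) and hole A (terminal end) at (431,210). The jig pins are near (207,203) for A and (189,184) for B. The oil bottle is at (298,208) and the load box at (353,198). I'll rectify the views to get sub-pixel fits.

```bash
cat >> h.py <<'E'
def rect(n,im,x0,y0,W,H,z,s):
    "rectified view: column=-y, row=-x; (x0,y0)=world of top-left, s px/mm"
    w=np.array([[x0,y0],[x0-H,y0],[x0,y0-W],[x0-H,y0-W]],float)
    src=np.float32([px(n,[*p,z]) for p in w]); dst=np.float32([[(y0-p[1])*s,(x0-p[0])*s] for p in w])
    return cv2.warpPerspective(im,cv2.getPerspectiveTransform(src,dst),(int(W*s),int(H*s)),flags=cv2.INTER_CUBIC)
E
python3 - <<'E'
from h import *
o=[]
for n in("top","side"):
    f=np.load(n+"0.npz"); im=f["im"]
    a=rect(n,im,740,400,260,260,56,1.5); b=rect(n,im,650,-330,130,130,5,3)
    o.append(np.hstack([a,b]))
    P=cloud(n,f["d"]); d=f["d"]
    m=(d>0)&(P[...,0]>480)&(P[...,0]<760)&(P[...,1]>150)&(P[...,1]<420)
    z=P[m][:,2]; print(n,"deck z",np.median(z[(z>48)&(z<64)]),(abs(z-56)<4).sum())
    m=(d>0)&(abs(P[...,0]-572)<45)&(abs(P[...,1]+400)<45); z=P[m][:,2];print("bd z",np.percentile(z,[5,25,50,75,95]))
    # bottles, box tops
    for nm,c,r in(("oil",(545,-8),60),("flux",(534,105),40),("box",(590,-180),110),("fix",(700,60),150)):
        m=(d>0)&(np.hypot(P[...,0]-c[0],P[...,1]-c[1])<r)&(P[...,2]>15); q=P[m]
        if len(q): print(nm,len(q),q.min(0).round(),q.max(0).round())
save("r1",cv2.resize(np.vstack(o),(780,780))[:,:] if 0 else cv2.resize(np.vstack(o),(600,600)))
E
```

```text
top deck z 55.623997228399446 1794
bd z [-3.79876129  0.11107831  3.6705546   9.39816956 16.23065513]
oil 295 [526. -47.  15.] [577.   4. 134.]
flux 149 [521.  81.  16.] [557. 119. 107.]
box 761 [ 494. -237.   15.] [ 697. -146.   82.]
fix 3672 [554. -90.  15.] [798. 135. 239.]
side deck z 56.750248857700996 2107
bd z [-7.52056112e+02 -2.58379402e-01  4.87764472e+00  1.29353123e+01
  1.75717178e+01]
oil 392 [527. -49.  15.] [577.   6. 134.]
flux 237 [522.  85.  15.] [556. 119. 115.]
box 535 [ 495. -238.   15.] [ 692. -146.   81.]
fix 3240 [556. -75.  15.] [799. 134. 235.]
```

View pics/r1.png

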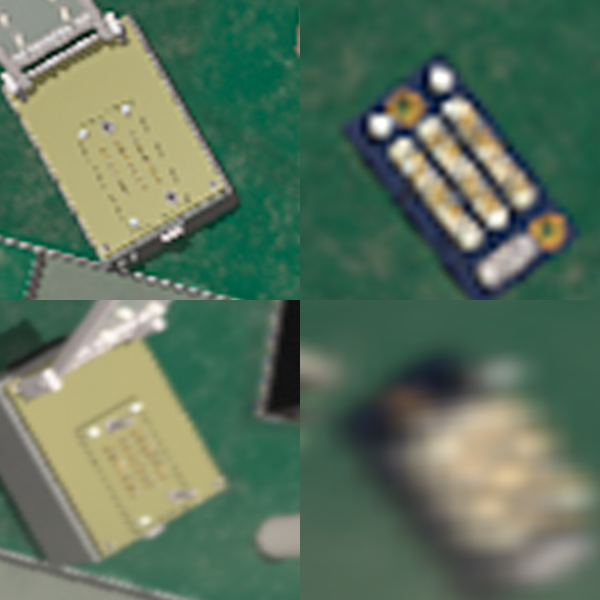

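```bash
cat > fit.py <<'E'
from h import *
from scipy.optimize import minimize
from scipy.ndimage import map_coordinates
def samp(n,m,X):
    K,R,t=cam(n); p=(X@R.T+t)@K.T; p=p[...,:2]/p[...,2:]
    return map_coordinates(m,[p[...,1],p[...,0]],order=1)
def fitrect(n,m,z,c,xr,yr,pad,half,gx):
    "max overlap; half = evaluation region limits in local x; m soft mask"
    xs=np.arange(xr[0]-pad,gx,1.); ys=np.arange(yr[0]-pad,yr[1]+pad,1.)
    gxx,gyy=np.meshgrid(xs,ys,indexing="ij")
    ins=((gxx>=xr[0])&(gxx<=xr[1])&(gyy>=yr[0])&(gyy<=yr[1]))*2.-1
    def f(p):
        C,S=np.cos(p[2]),np.sin(p[2]); X=np.stack([p[0]+C*gxx-S*gyy,p[1]+S*gxx+C*gyy,np.full_like(gxx,z)],-1)
        return -(ins*(samp(n,m,X)-.5)).mean()
    s=np.array(c); 
    return minimize(f,s,method="Nelder-Mead",options=dict(initial_simplex=[s,s+[8,0,0],s+[0,8,0],s+[0,0,.1]],xatol=.02,fatol=1e-6))
if __name__=="__main__":
  for n in("top","side"):
    f=np.load(n+"0.npz"); im=f["im"].astype(float)
    hsv=cv2.cvtColor(f["im"],cv2.COLOR_RGB2HSV)
    R,G,B=im[...,0],im[...,1],im[...,2]
    tan=np.clip((R-B*0-90)/60,0,1)*np.clip((R-B)/30,0,1)
    r=fitrect(n,tan,56,[618,290,.55+.0],(-85,200),(-65,65),14,0,65); print(n,"deck",r.x.round(3),r.fun)
    C,S=np.cos(r.x[2]),np.sin(r.x[2])
    for nm,l in(("A",(-65,-17)),("B",(15,0))):
        w=[r.x[0]+C*l[0]-S*l[1],r.x[1]+S*l[0]+C*l[1]]; print(nm,np.round(w,1),"px tip",px(n,[*w,74]).round(1),"foot",px(n,[*w,56]).round(1))
    if n=="top":
        nb=np.clip((G-B+5)/25+0.0,0,1)  # green bench > board
        o=rect(n,f["im"],650,-330,130,130,5,5).astype(float)
        ring=((o[...,0]-o[...,2]>70)&(o[...,0]<215)&(o[...,0]>120)).astype(np.uint8)
        k,_,st,ce=cv2.connectedComponentsWithStats(ring)
        for i in range(1,k):
            if st[i,4]>400: print("ring",st[i,2:]/5,[650-ce[i][1]/5,-330-ce[i][0]/5])
        blue=np.clip((B-G+15)/30,0,1); save("blue",(np.stack([blue]*3,-1)*255).astype(np.uint8))
        bb=np.where(G-np.maximum(R,B)>8,0.,1.)
        r=fitrect(n,bb,5,[570.5,-402,.51],(-50,50),(-27,27),10,0,60); print("board",r.x.round(3),r.fun)
        C,S=np.cos(r.x[2]),np.sin(r.x[2])
        for nm,l in(("A",(-40,-17)),("B",(40,0))): print(nm,r.x[0]+C*l[0]-S*l[1],r.x[1]+S*l[0]+C*l[1])
E
python3 fit.py
```

```text
top deck [6.19963e+02 2.99462e+02 5.27000e-01] -0.4433443979691361
A [572.4 252.1] px tip [205.4 200.7] foot [206.8 202. ]
B [632.9 307. ] px tip [187.7 181.4] foot [189.4 182.9]
ring [  9.   12.8 360.2] [np.float64(602.7951138256524), np.float64(-378.42754025541365)]
ring [ 4.6  4.8 86.8] [np.float64(602.6410138248848), np.float64(-370.21198156682027)]
ring [  5.    6.  113.4] [np.float64(597.8384479717813), np.float64(-402.473721340388)]
ring [  8.    6.4 152.8] [np.float64(588.9185863874345), np.float64(-409.92068062827224)]
ring [ 5.4  5.2 86.6] [np.float64(584.8711316397229), np.float64(-395.9903002309469)]
ring [ 4.4  8.8 87.6] [np.float64(578.092694063927), np.float64(-381.6305936073059)]
ring [  4.4   8.2 131.6] [np.float64(570.356838905775), np.float64(-403.8240121580547)]
ring [  5.    7.4 148.4] [np.float64(565.5722371967655), np.float64(-389.8700808625337)]
ring [  7.    7.2 150.8] [np.float64(562.1493368700266), np.float64(-411.80132625994696)]
ring [ 14.2  14.2 608.8] [np.float64(549.7522339027595), np.float64(-437.6895532194481)]
board [ 571.386 -399.344    0.653] -0.4555636046620905
A 549.9370610026374 -437.14561564325606
B 603.1610262303526 -375.0472297911346
side deck [6.19812e+02 3.01565e+02 5.26000e-01] -0.4532406223215752
A [572.1 254.2] px tip [306.8 267.7] foot [307.1 272.8]
B [632.8 309.1] px tip [280.1 281.5] foot [280.6 286.7]
```

```bash
cat >> h.py <<'E'
def ori(yaw,flip=0):
    a=yaw+(np.pi if flip else 0); y=np.array([-np.sin(a),np.cos(a),0]); z=np.array([0,0,-1.]); return Ro.from_matrix(np.stack([np.cross(y,z),y,z],1)).as_rotvec()
BP=np.array([571.2,-399.5]);BY=.65; JP=np.array([619.9,300.5]);JY=.5265
def jw(l): C,S=np.cos(JY),np.sin(JY); return JP+[C*l[0]-S*l[1],S*l[0]+C*l[1]]
E
python3 - <<'E'
from h import *
tgt=jw((-25,0)); print(tgt)
for fl in(0,1):
    for p,y,z in((BP,BY,9.3),(BP,BY,330),(tgt,JY,330),(tgt,JY,88)):
        q=kinematics.ik([*p,z],ori(y,fl)); print(fl,z,None if q is None else np.round(q,2))
print(readout.observe()["t"])
E
```

```text
[598.28572128 287.93723934]
0 9.3 [ 1.12  1.02 -0.9   1.55  0.89  1.03  2.18]
0 330 [ 1.18  0.73 -1.11  1.3   0.64  1.49  2.36]
0 330 [-0.5   0.41  0.    1.44 -0.    1.29  1.6 ]
0 88 [-0.45  0.64 -0.07  1.66  0.06  0.85  1.55]
1 9.3 [-0.01  1.    0.92  1.63 -0.93  1.    0.31]
1 330 [-0.03  0.62  0.98  1.39 -0.51  1.4   0.02]
1 330 [-0.89  0.44  0.57  1.47 -0.24  1.3  -1.35]
1 88 [-0.85  0.68  0.51  1.69 -0.41  0.88 -1.22]
1.2
```

```bash
python3 - <<'E'
from h import *
o=readout.observe(); p=o["tcp_pos"]
robot.servo_line([p[0],p[1],360],feed=150)
robot.goto_joints([0.6,0.43,0,1.42,0,1.29,-0.5])
print(readout.observe()["tcp_pos"],readout.observe()["t"])
q=kinematics.ik([*BP,120],ori(BY,1)); print(np.round(q,2))
robot.movep([*BP,120],ori(BY,1))
robot.servo_line([*BP,30],feed=120); robot.servo_line([*BP,9.3],feed=40)
o=readout.observe(); print(o["tcp_pos"],o["contact_force"],o["t"],np.round(o["joints"],2))
grip(0.5,25)
o=readout.observe(); print(o["tcp_pos"],o["contact_force"],o["grip_width"]*92,o["grip_force"],o["t"])
im,d=read_camera("top"); save("g1",cv2.resize(im[150:250,350:470],(720,600),interpolation=cv2.INTER_CUBIC))
E
```

```text
[ 536.14767211 -405.99166756  327.14195915] 5.925
[ 0.59  0.65 -0.04  1.55  0.03  0.94 -0.38]
[ 571.08904549 -399.42777831    8.90368037] [0.05605275 0.44060308 0.79444022] 8.3417 [ 0.59  0.79 -0.03  1.59  0.04  0.76 -0.39]
[ 571.30427488 -399.66288764    9.37277088] [ 0.32058859 -0.24200639 -0.31258   ] 53.31283964565616 24.999924302101135 9.0083
```

View pics/g1.png

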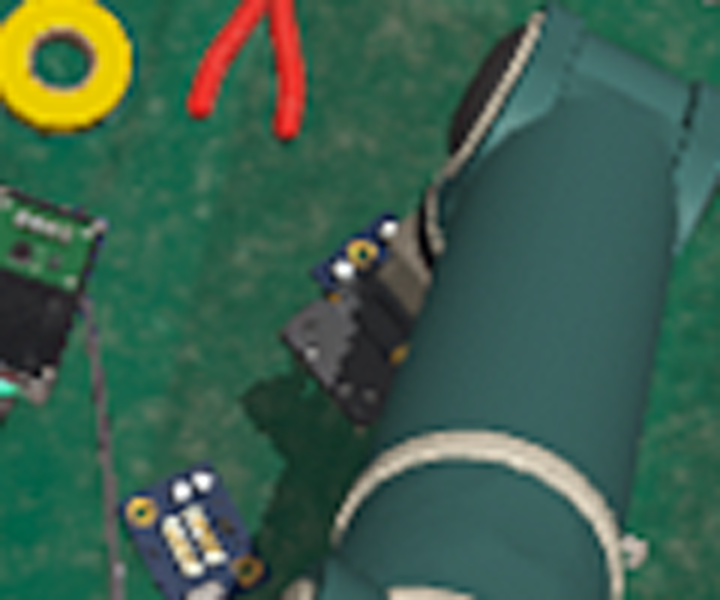

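The fingers have closed on the board's long edges: width is 53 mm and force is 25 N. Hole B shows at about (410,192). Next I lift, carry and look.

```bash
python3 - <<'E'
from h import *
robot.servo_line([*BP,40],feed=60); robot.servo_line([*BP,330],feed=170)
o=readout.observe(); print(o["grip_width"]*92,o["contact_force"],o["t"])
t=jw((-25,0)); q=kinematics.ik([*t,330],ori(JY,1)); print(np.round(q,2))
robot.movep([*t,330],ori(JY,1))
robot.servo_line([*t,115],feed=120)
robot.hold(.5)
o=readout.observe(); print(o["tcp_pos"],o["tcp_rot"],ori(JY,1),o["grip_width"]*92,o["t"])
for n in("top","side"):
    im,d=read_camera(n); np.savez(n+"1.npz",im=im,d=d)
    print([(h,[(np.round(r["xy"],1),round(r["p"],2)) for r in mark_of(n,h)]) for h in("hole_a","pin_a","board_long")])
    C=[px(n,[*jw((l)),z]).round(1) for l,z in(((-65,-17),105.6),((15,0),105.6),((-65,-17),74),((15,0),74))]; print("expect",C)
    c=px(n,[*t,100]).astype(int); k=im[c[1]-50:c[1]+50,c[0]-65:c[0]+65] ; print(c)
    save("h_"+n,cv2.resize(k,(780,600),interpolation=cv2.INTER_CUBIC))
E
```

```text
53.266471095485386 [ 0.51724146  0.43243104 -1.06153459] 11.575
[-0.21  0.45 -0.42  1.42  0.19  1.31 -1.69]
[598.27653187 287.93612124 115.0071955 ] [3.03336314e+00 8.17492784e-01 6.18837034e-06] [3.03336279 0.8175051  0.        ] 53.31129542383133 16.4583
[('hole_a', []), ('pin_a', []), ('board_long', [])]
expect [array([202.5, 198.4]), array([184.5, 178.7]), array([205.1, 200.7]), array([187.4, 181.4])]
[191 190]
[('hole_a', [(array([306.6, 257.7]), 0.89), (array([279.6, 270.4]), 0.61)]), ('pin_a', [(array([307.9, 266.4]), 0.96), (array([278.3, 278.8]), 0.83)]), ('board_long', [(array([293.8, 265.4]), 0.66)])]
expect [array([306.4, 258.1]), array([279.2, 271.7]), array([306.9, 267.4]), array([280.1, 281.2])]
[294 268]
```

View pics/h_top.png

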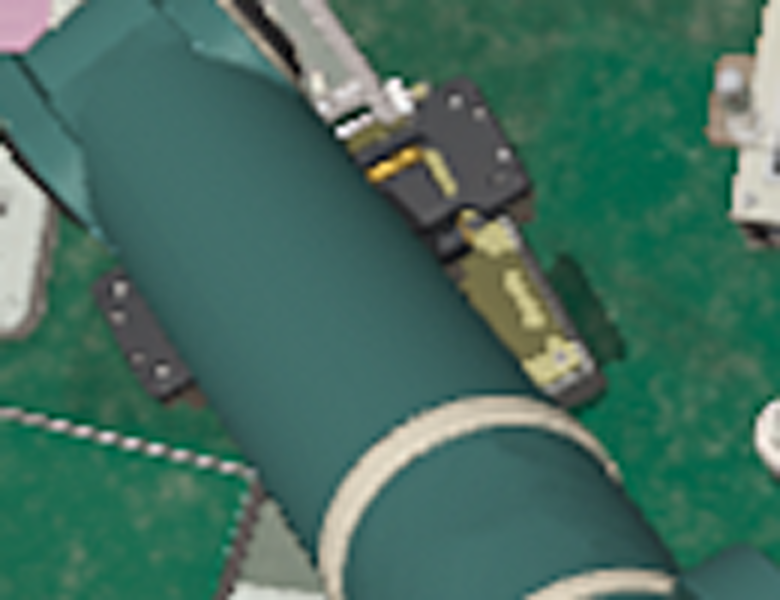

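View pics/h_side.png

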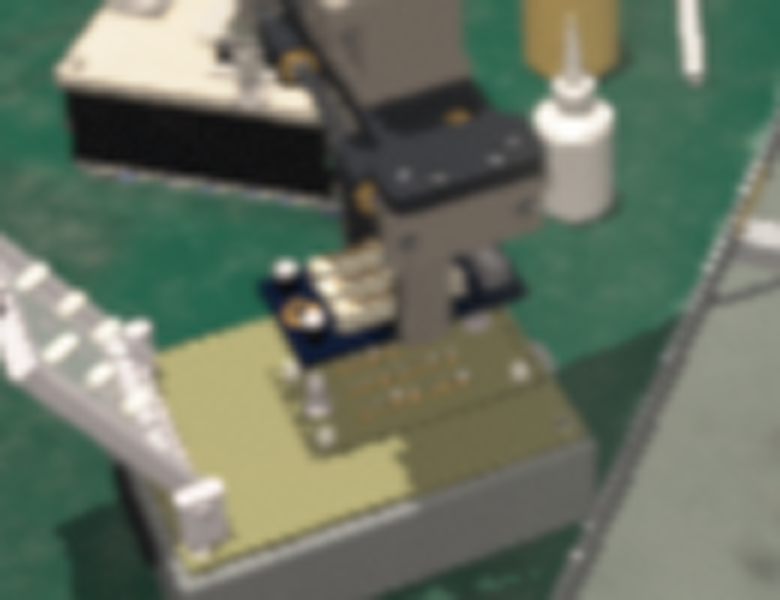

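The side view shows the board held level over the jig, the right way round: the capacitor end faces the gate, hole B is at about (279,270), and pin B is just below it at (281,281). The top camera is blocked by the arm. I'll measure the pins and the held board at sub-pixel level.

```bash
cat > m.py <<'E'
from h import *
def cen(n,im,score,c,hw,hh,up=8):
    x0,y0=int(round(c[0]))-hw,int(round(c[1]))-hh
    k=im[y0:y0+2*hh+1,x0:x0+2*hw+1]; s=score[y0:y0+2*hh+1,x0:x0+2*hw+1]
    v,u=np.indices(s.shape); return np.array([(u*s).sum()/s.sum()+x0,(v*s).sum()/s.sum()+y0]),s
if __name__=="__main__":
  np.set_printoptions(linewidth=200,precision=2,suppress=True)
  for f,n in(("top0","top"),("side0","side"),("side1","side")):
    im=np.load(f+".npz")["im"].astype(float); chr_=(im[...,0]-im[...,2])
    for nm,l in(("A",(-65,-17)),("B",(15,0))):
        if f=="side1" and nm=="A": continue
        e=px(n,[*jw(l),66]); c,s=cen(n,im,np.clip(38-chr_,0,60),e,3,4 if n=="side" else 3)
        print(f,nm,"exp",e,"got",c); 
        print(s.astype(int))
  im=np.load("side1.npz")["im"].astype(float); t=jw((-25,0))
  C,S=np.cos(JY),np.sin(JY)
  e=px("side",[*jw((15,0)),110.6]); print("ringB exp",e)
  sc=np.clip(im[...,0]-im[...,2]-15,0,80); c,s=cen("side",im,sc,e,5,4); print(c);print(s.astype(int))
  print((im[...,2]-im[...,1])[262:284,268:302].astype(int))
  for a,b in((50,27),(50,-27),(-50,27),(-50,-27)): print((a,b),px("side",[*jw((a-25,b)),105.6]),px("side",[*jw((a-25,b)),110.6]))
E
python3 m.py
```

```text
top0 A exp [205.71 201.3 ] got [206.86 202.91]
[[ 0  0  0  0  0  0  0]
 [ 0  0  0  0  0  0  0]
 [ 0  0  0  0  0  0  0]
 [ 0  0  0  0  8  0  0]
 [ 0  0  6 25 28 11  0]
 [ 0  0  5 33 39 28  3]
 [ 0  0  0 17 29 18  0]]
top0 B exp [188.13 182.09] got [189.47 183.67]
[[ 0  0  0  0  0  0  0]
 [ 0  0  0  0  0  0  0]
 [ 0  0  0  0  0  0  0]
 [ 0  0  0  7 15  5  0]
 [ 0  0  0 18 37 27  9]
 [ 0  0  0 13 39 35 21]
 [ 0  0  0  0 16 31  5]]
side0 A exp [306.97 269.68] got [307.93 270.08]
[[ 0  0  0  0  0  0  0]
 [ 0  0  0  0  5  0  0]
 [ 0  0  0  9 16  5  0]
 [ 0  0  0 10 19  5  0]
 [ 0  0  0 13 21 10  0]
 [ 0  0  0 17 22 15  0]
 [ 0  0  0 11 15 10  0]
 [ 0  0  0  0  0  0  0]
 [ 0  0  0  0  0  0  0]]
side0 B exp [280.34 283.5 ] got [281.16 283.72]
[[11  7  0  0  0  0  0]
 [ 0  0  0  1 11  1  0]
 [ 0  0  0  3 17 11  0]
 [ 0  0  0  3 19 15  0]
 [ 0  0  0  6 20 21  7]
 [ 0  0  0 10 21 23 13]
 [ 0  0  0  4 14 14  4]
 [ 0  0  0  0  0  0  0]
 [ 0  0  0  0  0  0  0]]
side1 B exp [280.34 283.5 ] got [280.93 283.35]
[[ 9 13 13 15 15 12  5]
 [ 7  9 10 17 20 18  9]
 [ 1  4  9 18 23 22 12]
 [ 1  3  9 18 24 2
[... 3020 characters left out ...]
1 -48 -44 -32 -21 -18 -20 -17 -16 -20 -28 -33 -35 -35 -32 -31 -30 -29 -31 -31 -30 -31 -34 -34 -34 -33 -33 -31 -30]
 [-56 -56 -55 -56 -55 -53 -47 -40 -33 -25 -23 -22 -13  -8 -12 -23 -31 -31 -30 -29 -29 -29 -30 -32 -35 -35 -32 -35 -35 -32 -30 -29 -27 -27]
 [-56 -55 -55 -56 -56 -54 -49 -43 -39 -32 -29 -24 -11  -5  -7 -20 -30 -31 -29 -29 -31 -34 -35 -34 -35 -33 -29 -28 -31 -29 -27 -28 -29 -32]
 [-55 -55 -56 -55 -55 -55 -53 -46 -37 -32 -31 -24 -12  -5  -7 -16 -27 -31 -32 -34 -34 -34 -34 -32 -31 -29 -23 -23 -29 -32 -31 -31 -34 -35]]
(50, 27) [279.01 280.03] [278.85 278.5 ]
(50, -27) [271.74 266.24] [271.56 264.73]
(-50, 27) [317.05 267.48] [317.   265.96]
(-50, -27) [308.43 254.7 ] [308.37 253.21]
```

```bash
python3 - <<'E'
from h import *
from scipy.optimize import least_squares
np.set_printoptions(precision=2,suppress=True)
# (camera, local pin, measured)
M=[("top",(-65,-17),(206.86,202.91)),("top",(15,0),(189.47,183.67)),("side",(-65,-17),(307.93,270.08)),("side",(15,0),(281.16,283.72))]
def res(p,cams,M=M):
    C,S=np.cos(JY),np.sin(JY); r=[]
    for n,l,m in M:
        if n in cams:
            w=jw(l)+[C*p[0]-S*p[1],S*p[0]+C*p[1]]; r+=list(px(n,[*w,p[2] if n=="top" else p[3]])-m)
    return np.array(r+[(p[2]-63)/6,(p[3]-65)/3])
for c in(("top",),("side",),("top","side")):
    s=least_squares(res,[0,0,63,65],args=(c,)); print(c,"jig-frame shift dx dy, heights",s.x,"res",s.fun)
for n in("top","side"):
    w=jw((-25,0)); b=px(n,[*w,100]); print(n,"px/mm jigx",px(n,[*jw((-24,0)),100])-b,"jigy",px(n,[*jw((-25,1)),100])-b)
# deck edge profile, near edge, in rectified top: mean R,G,B against jig x
for n in("top","side"):
    im=np.load(n+"0.npz")["im"].astype(np.float32); print(n)
    for nm,f in(("x",lambda a,b:(-85+a,b)),("y-",lambda a,b:(b,-65+a)),("y+",lambda a,b:(b,65-a))):
        row=[]
        for a in range(-6,9,1):
            P=np.array([px(n,[*jw(f(a,b)),56]) for b in np.arange(-45,46,3.)],np.float32)
            v=cv2.remap(im,P[:,0].copy(),P[:,1].copy(),cv2.INTER_LINEAR)[:,0]; row.append(np.r_[a,np.median(v,0)].astype(int))
        print(nm,[tuple(map(int,r)) for r in row])
E
```

```text
('top',) jig-frame shift dx dy, heights [-5.28 -0.55 62.97 65.  ] res [ 0.08 -0.02 -0.08  0.02 -0.    0.  ]
('side',) jig-frame shift dx dy, heights [-1.97  1.06 63.   65.02] res [-0.1  -0.09  0.09  0.09  0.    0.01]
('top', 'side') jig-frame shift dx dy, heights [-3.12 -0.16 60.05 64.14] res [-0.15 -0.35 -0.27 -0.26  0.13 -0.27  0.38 -0.11 -0.49 -0.29]
top px/mm jigx [-0.16 -0.28] jigy [-0.3   0.17]
side px/mm jigx [-0.37  0.12] jigy [0.15 0.25]
top
x [(-6, 107, 107, 103), (-5, 122, 121, 118), (-4, 133, 132, 128), (-3, 139, 138, 134), (-2, 143, 143, 132), (-1, 147, 144, 124), (0, 150, 146, 112), (1, 158, 152, 108), (2, 169, 163, 113), (3, 181, 174, 121), (4, 185, 178, 126), (5, 188, 181, 129), (6, 183, 178, 126), (7, 182, 177, 126), (8, 187, 180, 128)]
y- [(-6, 34, 91, 68), (-5, 34, 86, 64), (-4, 38, 81, 62), (-3, 49, 78, 64), (-2, 68, 83, 73), (-1, 90, 95, 90), (0, 114, 113, 111), (1, 131, 127, 124), (2, 144, 140, 132), (3, 156, 152, 134), (4, 166, 161, 132), (5, 174, 169, 129), (6, 182, 176, 128), (7, 186, 179, 127), (8, 187, 181, 127)]
y+ [(-6, 60, 96, 76), (-5, 58, 95, 75), (-4,
[... 455 characters left out ...]
72, 166, 119), (5, 174, 168, 120), (6, 174, 168, 120), (7, 176, 169, 122), (8, 180, 172, 125)]
y- [(-6, 47, 103, 79), (-5, 48, 104, 80), (-4, 55, 106, 81), (-3, 64, 109, 83), (-2, 74, 114, 85), (-1, 89, 121, 89), (0, 103, 128, 93), (1, 120, 137, 98), (2, 135, 146, 104), (3, 149, 155, 109), (4, 162, 163, 114), (5, 170, 169, 117), (6, 177, 173, 119), (7, 181, 175, 121), (8, 184, 177, 122)]
y+ [(-6, 117, 115, 110), (-5, 126, 124, 119), (-4, 136, 134, 128), (-3, 145, 143, 137), (-2, 151, 149, 142), (-1, 155, 152, 144), (0, 152, 149, 138), (1, 146, 144, 130), (2, 140, 137, 121), (3, 136, 132, 110), (4, 136, 131, 104), (5, 140, 134, 102), (6, 150, 144, 103), (7, 160, 154, 108), (8, 170, 163, 113)]
```

```bash
cat > bfit.py <<'E'
from h import *
from scipy.optimize import minimize
from scipy.spatial import ConvexHull
def poly(n,dx,dy,dyaw,TP,zu):
    C,S=np.cos(JY+dyaw),np.sin(JY+dyaw); o=TP+[np.cos(JY)*dx-np.sin(JY)*dy,np.sin(JY)*dx+np.cos(JY)*dy]
    P=np.array([px(n,[*(o+[C*a-S*b,S*a+C*b]),z]) for a in(-50,50) for b in(-27,27) for z in(zu,zu+5)]); return P[ConvexHull(P).vertices]
def mask(P,x0,y0,w,h,u=8):
    m=np.zeros((h*u,w*u),np.uint8); Q=((P-[x0,y0]+.5)*u-.5)
    cv2.fillPoly(m,[np.round(Q*16).astype(np.int32)],255,shift=4); return cv2.resize(m,(w,h),interpolation=cv2.INTER_AREA)/255.
def fit(im,TP,zu,n="side",show=False,yaw0=0):
    x0,y0,w,h=266,256,24,28   # capacitor end + near edge left of the finger
    k=im[y0:y0+h,x0:x0+w].astype(float); s=k[...,0]-k[...,2]
    v,u=np.indices((h,w)); 
    def f(p,full=0):
        m=cv2.GaussianBlur(mask(poly(n,p[0],p[1],yaw0,TP,zu),x0,y0,w,h),(0,0),.6)
        # narrow band along lower-left silhouette: x=+50 edge and y=+27 edge, below the parts
        e=np.array([px(n,[*(jl(a,b)),zu]) for a,b in((50,-20),(50,27),(12,27))])
        band=np.zeros((h,w),np.uint8); cv2.polylines(band,[np.round(e-[x0,y0]).astype(np.int32)],False,1,7)
        b=band>0
        A=np.stack([m[b],1-m[b],(1-m[b])*(v[b]-h/2)/h,(1-m[b])*(u[b]-w/2)/w],1)
        c,*_=np.linalg.lstsq(A,s[b],rcond=None); r=A@c-s[b]; return (r**2).mean()
    def jl(a,b): return TP+[np.cos(JY)*a-np.sin(JY)*b,np.sin(JY)*a+np.cos(JY)*b]
    z=np.zeros(2); return minimize(f,z,method="Nelder-Mead",options=dict(initial_simplex=[z,z+[3,0],z+[0,3]],xatol=.02,fatol=1e-4))
if __name__=="__main__":
    im=np.load("side1.npz")["im"]; TP=jw((-25,0))
    for zu in(104.6,105.6,106.6):
        r=fit(im,TP,zu); print(zu,r.x.round(2),r.fun)
    for y in(-.02,.02): r=fit(im,TP,105.6,yaw0=y); print("yaw",y,r.x.round(2),r.fun)
E
python3 bfit.py
```

```text
Traceback (most recent call last):
  File "bfit.py", line 27, in <module>
    r=fit(im,TP,zu); print(zu,r.x.round(2),r.fun)
  File "bfit.py", line 23, in fit
    z=np.zeros(2); return minimize(f,z,method="Nelder-Mead",options=dict(initial_simplex=[z,z+[3,0],z+[0,3]],xatol=.02,fatol=1e-4))
                          ~~~~~~~~^^^^^^^^^^^^^^^^^^^^^^^^^^^^^^^^^^^^^^^^^^^^^^^^^^^^^^^^^^^^^^^^^^^^^^^^^^^^^^^^^^^^^^^^^^^^^^^^^
  File "bfit.py", line 15, in f
    m=cv2.GaussianBlur(mask(poly(n,p[0],p[1],yaw0,TP,zu),x0,y0,w,h),(0,0),.6)
                            ~~~~^^^^^^^^^^^^^^^^^^^^^^^^
  File "bfit.py", line 6, in poly
    P=np.array([px(n,[*(o+[C*a-S*b,S*a+C*b]),z]) for a in(-50,50) for b in(-27,27) for z in(zu,zu+5)]); return P[ConvexHull(P).vertices]
                ~~^^^^^^^^^^^^^^^^^^^^^^^^^^^^^^
  File "h.py", line 10, in px
    K,R,t=cam(n); p=K@(R@np.asarray(X,float)+t); return p[:2]/p[2]
          ~~~^^^
  File "h.py", line 5, in cam
    c=camera_info(n); return np.array(c["camera_matrix"]),np.array(c["R"]),np.array(c["t"]).ravel()
ValueError: time passes only in moves, steps and waits
```

```bash
sed -i 's/^def cam(n):/import functools\n@functools.cache\ndef cam(n):/' h.py; python3 bfit.py; python3 -c "
from h import *
print(readout.observe()['t'])"
```

```text
104.6 [-1.99 -3.4 ] 664.4465561662926
105.6 [-1.64 -2.54] 664.5365896113291
106.6 [-1.72 -1.19] 664.3801375337238
yaw -0.02 [-1.95 -1.39] 662.9652575634154
yaw 0.02 [-1.35 -3.32] 665.6198573487966
16.8583
```

```bash
cat > prof.py <<'E'
from h import *
def prof(im,TP,zu,n="side"):
    C,S=np.cos(JY),np.sin(JY); im=im.astype(np.float32)
    L=lambda a,b,z:px(n,[*(TP+[C*a-S*b,S*a+C*b]),z])
    for nm,f,rng in(("x=+50 edge",lambda a,b:(50-a,b),np.arange(8,25,1.)),("y=+27 near edge",lambda a,b:(b,27-a),np.arange(18,46,1.)),("y near, far end",lambda a,b:(b,27-a),np.arange(-42,-24,1.))):
        print(nm)
        for a in range(-8,9):
            P=np.array([L(*f(a,b),zu) for b in rng],np.float32)
            v=np.median(cv2.remap(im,P[:,0].copy(),P[:,1].copy(),cv2.INTER_LINEAR)[:,0],0); print("  %d:%s"%(a,v.astype(int)),end="")
        print()
E
python3 - <<'E'
from prof import *
prof(np.load("side1.npz")["im"],jw((-25,0)),105.6)
t=jw((-25-1.2,.5)); robot.servo_line([*t,93.4],feed=40); robot.hold(.4)
o=readout.observe(); print(o["tcp_pos"],t,o["t"],o["contact_force"])
im,d=read_camera("side"); np.savez("side2.npz",im=im,d=d)
prof(im,t,84)
print([(h,[(np.round(r["xy"],1),round(r["p"],2)) for r in mark_of("side",h)]) for h in("hole_a","pin_a","board_long")])
save("n_side",cv2.resize(im[245:300,260:330],(763,600),interpolation=cv2.INTER_CUBIC))
E
```

```text
x=+50 edge
  -8:[180 173 121]  -7:[183 176 123]  -6:[184 177 129]  -5:[185 177 134]  -4:[185 177 138]  -3:[179 172 135]  -2:[166 160 128]  -1:[150 146 117]  0:[122 119  98]  1:[92 91 79]  2:[65 66 66]  3:[43 48 57]  4:[29 36 53]  5:[21 30 51]  6:[18 28 48]  7:[17 27 47]  8:[17 27 46]
y=+27 near edge
  -8:[114 104  72]  -7:[115 104  71]  -6:[116 104  70]  -5:[117 104  70]  -4:[116 104  71]  -3:[115 102  72]  -2:[111 100  72]  -1:[107  97  71]  0:[100  92  69]  1:[88 83 65]  2:[75 72 60]  3:[63 61 55]  4:[50 51 50]  5:[39 42 46]  6:[29 35 46]  7:[23 31 47]  8:[19 28 48]
y near, far end
  -8:[103 101  78]  -7:[104 101  78]  -6:[105 102  79]  -5:[103 101  79]  -4:[101 100  78]  -3:[99 98 77]  -2:[96 96 76]  -1:[89 91 73]  0:[82 84 69]  1:[74 75 64]  2:[65 68 59]  3:[57 60 54]  4:[48 52 51]  5:[40 45 47]  6:[34 38 43]  7:[30 34 41]  8:[28 32 39]
[597.05437963 287.7845315   93.54818701] [596.99698069 287.76651241] 17.95 [-0.38133397 -1.02438125 -1.03960533]
x=+50 edge
  -8:[154 148 102]  -7:[140 134  93]  -6:[126 121  85]  -5:[116 111  78]  -4:[108 104  73]  -3:[100  96  69]  -2:[91 88 66]
[... 179 characters left out ...]
7:[113 104  75]  -6:[112 105  76]  -5:[111 104  76]  -4:[109 103  75]  -3:[107 102  74]  -2:[102  98  72]  -1:[98 94 68]  0:[89 87 64]  1:[79 78 59]  2:[67 67 54]  3:[56 57 50]  4:[45 48 47]  5:[35 40 45]  6:[28 34 45]  7:[22 30 47]  8:[20 28 48]
y near, far end
  -8:[110 106  79]  -7:[109 106  78]  -6:[109 105  77]  -5:[108 104  75]  -4:[107 103  74]  -3:[104 101  73]  -2:[101  98  71]  -1:[96 94 68]  0:[89 88 65]  1:[80 79 61]  2:[71 71 56]  3:[61 62 52]  4:[52 54 48]  5:[44 46 45]  6:[38 41 42]  7:[33 36 40]  8:[29 33 39]
[('hole_a', [(array([306.1, 264.6]), 0.68), (array([279.7, 279.4]), 0.65)]), ('pin_a', [(array([309.1, 265.5]), 0.69)]), ('board_long', [(array([296.2, 273.8]), 0.82)])]
```

View pics/n_side.png

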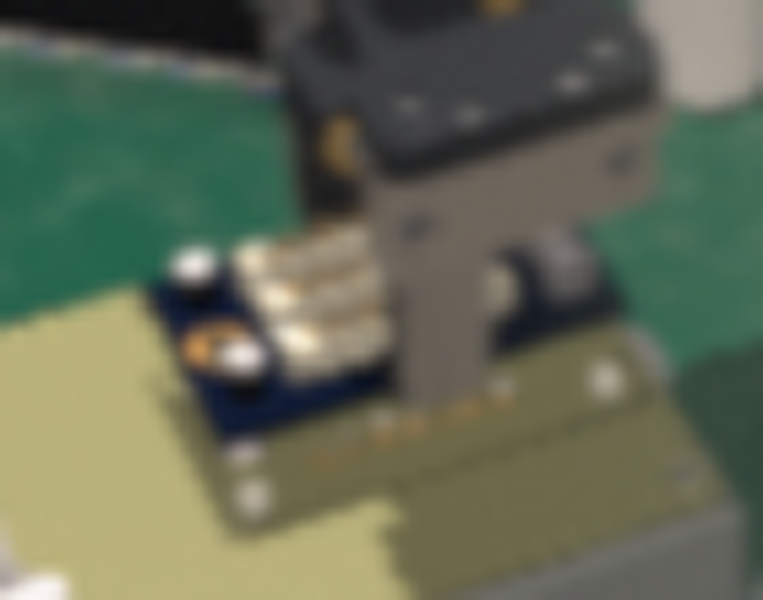

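```bash
python3 - <<'E'
from h import *
C,S=np.cos(JY),np.sin(JY)
def up(f,n,x0,y0,w,h,s,lines):
    im=np.load(f+".npz")["im"][y0:y0+h,x0:x0+w]; im=cv2.resize(im,(w*s,h*s),interpolation=cv2.INTER_LANCZOS4)
    for L in lines:
        P=np.array([px(n,p) for p in L]); Q=((P-[x0,y0]+.5)*s-.5)
        cv2.polylines(im,[np.round(Q*16).astype(np.int32)],False,(255,0,0),1,cv2.LINE_AA,shift=4)
    return im
def pin(l):
    th=np.linspace(0,2*np.pi,25); c=jw(l); k=lambda r,z:[[c[0]+r*np.cos(a),c[1]+r*np.sin(a),z] for a in th]
    return [k(3.5,56),k(3.5,69),[[*c,56],[*c,74]]]
o=readout.observe(); T=o["tcp_pos"][:2]; zu=o["tcp_pos"][2]-9.37; print(o["tcp_pos"],zu)
W=lambda a,b,z:[*(T+[C*a-S*b,S*a+C*b]),z]
th=np.linspace(0,2*np.pi,25)
bl=[[W(a,b,zu) for a,b in((-50,27),(50,27),(50,-27))],[W(a,b,zu+5) for a,b in((-50,27),(50,27),(50,-27),(-50,-27),(-50,27))],[W(40+7*np.cos(a),7*np.sin(a),zu+5) for a in th],[W(a,b,zu+1.6) for a,b in((-10,27),(-10,45),(10,45),(10,27))]]
A=up("side0","side",272,258,44,33,9,pin((-65,-17))+pin((15,0)))
B=up("side2","side",268,256,44,33,9,bl)
D=up("top0","top",180,174,44,33,9,pin((-65,-17))+pin((15,0)))
E_=up("side0","side",272,258,44,33,9,[])
save("ov",np.vstack([np.hstack([A,B]),np.hstack([D,E_])]))
p=[571.2+40*np.cos(.65),-399.5+40*np.sin(.65),5]; print("top hole B exp",px("top",p),"g1 obs ~(409.9,191.75)")
E
```

```text
[597.00978866 287.76513979  93.44531853] 84.0753185283098
top hole B exp [410.31210482 191.62605239] g1 obs ~(409.9,191.75)
```

View pics/ov.png

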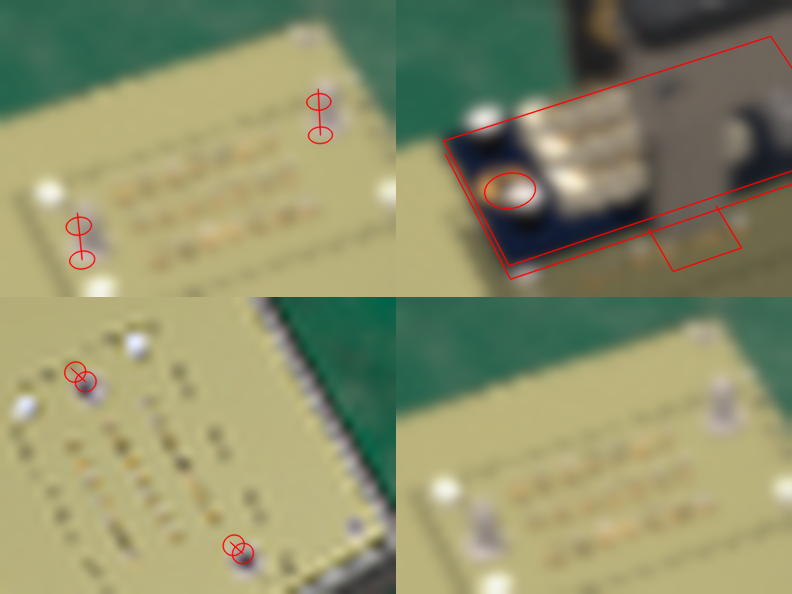

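The overlay shows the board's outline and ring match the TCP pose to within about 0.5 px. In both cameras the pins sit about 2.5 mm towards jig -x from the deck-edge fit. I'll correct for that and descend to the final height.

```bash
python3 - <<'E'
from h import *
t=jw((-25-2.8,.4)); robot.servo_line([*t,93.4],feed=20); robot.servo_line([*t,88.4],feed=10); robot.hold(.8)
o=readout.observe(); print(o["tcp_pos"],t,o["t"],o["contact_force"],o["grip_width"]*92,abs(o["joint_velocities"]).max())
im,d=read_camera("side"); np.savez("side3.npz",im=im,d=d)
j=lambda l:jw((l[0]-2.4,l[1]+.4))
C,S=np.cos(JY),np.sin(JY); th=np.linspace(0,2*np.pi,25)
T=t; x0,y0,w,h,s=268,250,55,40,12
k=cv2.resize(im[y0:y0+h,x0:x0+w],(w*s,h*s),interpolation=cv2.INTER_LANCZOS4)
c=j((15,0)); 
for L in([[c[0]+7*np.cos(a),c[1]+7*np.sin(a),84] for a in th],[[*c,74],[*c,84]]):
    P=(np.array([px("side",p) for p in L])-[x0,y0]+.5)*s-.5; cv2.polylines(k,[np.round(P*16).astype(np.int32)],False,(255,0,0),1,cv2.LINE_AA,shift=4)
save("fin",k)
E
```

```text
[595.67305133 286.88233416  88.41578957] [595.66391789 286.87603861] 19.85 [ 0.26404792  0.45487161 -0.40546639] 53.57852777847686 0.0010208505874432236
```

View pics/fin.png

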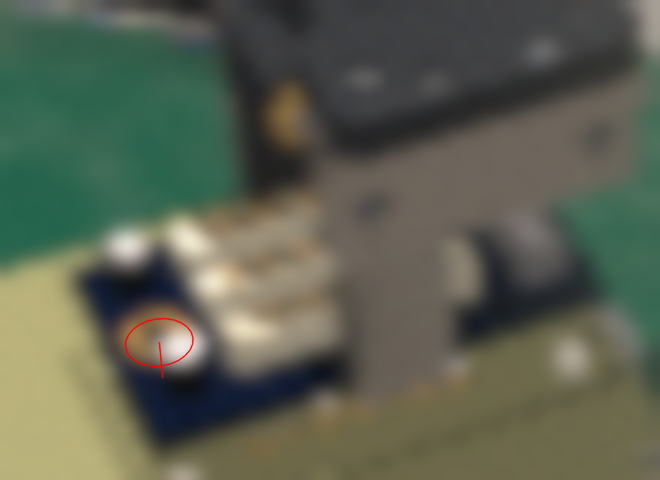

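```bash
python3 - <<'E'
from h import *
from scipy.optimize import minimize
np.set_printoptions(precision=2,suppress=True,linewidth=160)
C,S=np.cos(JY),np.sin(JY); th=np.linspace(0,2*np.pi,49)
def ringfit(im,T,zt,n="side",yaw=JY,hole=(40,0)):
    im=im.astype(float); c,s=np.cos(yaw),np.sin(yaw); u=10
    W=lambda a,b:px(n,[*(T+[c*a-s*b,s*a+c*b]),zt])
    e=np.round(W(*hole)).astype(int); x0,y0,w=e[0]-6,e[1]-5,13; h=11
    k=im[y0:y0+h,x0:x0+w]; sc=k[...,0]-k[...,2]
    bad=(k.min(-1)>75).astype(np.uint8); bad=cv2.dilate(bad,np.ones((3,3)))
    P0=np.array([W(hole[0]+10*np.cos(a),hole[1]+10*np.sin(a)) for a in th])-[x0,y0]
    reg=np.zeros((h,w),np.uint8); cv2.fillPoly(reg,[np.round(P0).astype(np.int32)],1)
    ok=(reg>0)&(bad==0)
    def model(p):
        m=np.zeros((h*u,w*u),np.uint8)
        for r,v in((7,255),(4,0)):
            P=np.array([W(hole[0]+p[0]+r*np.cos(a),hole[1]+p[1]+r*np.sin(a)) for a in th])-[x0,y0]
            cv2.fillPoly(m,[np.round(((P+.5)*u-.5)*16).astype(np.int32)],v,shift=4)
        m=cv2.GaussianBlur(m,(0,0),.5*u); return cv2.resize(m,(w,h),interpolation=cv2.INTER_AREA)/255.
    def f(p):
        A=np.stack([model(p)[ok],np.ones(ok.sum())],1); q,*_=np.linalg.lstsq(A,sc[ok],rcond=None); return ((A@q-sc[ok])**2).mean()
    best=min((minimize(f,z0,method="Nelder-Mead",options=dict(initial_simplex=[z0,np.add(z0,[1.5,0]),np.add(z0,[0,1.5])])) for z0 in([0,0],[1,-2],[-1,2])),key=lambda r:r.fun)
    return best.x,best.fun,sc[ok].var(),ok.sum()
for f,T,zu in(("side1",jw((-25,0)),105.6),("side2",jw((-26.2,.5)),84.07),("side3",jw((-27.8,.4)),79.05)):
    print(f,ringfit(np.load(f+".npz")["im"],T,zu+5))
b=np.load("top0.npz")["im"]
for hl in((-40,-17),(40,0)): print("top0",hl,ringfit(b,BP,5,"top",BY,hl))
F=[]
for i in range(8): robot.hold(.05); F.append(readout.observe()["contact_force"])
print(np.array(F))
E
```

```text
side1 (array([ 0.24, -3.1 ]), np.float64(2.5672719890746607), np.float64(289.2), np.int64(5))
side2 (array([ 2.06, -3.31]), np.float64(8.000073607890766), np.float64(338.1875), np.int64(4))
side3 (array([ 1.05, -3.41]), np.float64(14.933517430611735), np.float64(566.64), np.int64(5))
top0 (-40, -17) (array([0.2 , 0.52]), np.float64(0.000567966679288088), np.float64(1554.0), np.int64(3))
top0 (40, 0) (array([0. , 1.5]), np.float64(0.0), np.float64(0.0), np.int64(1))
[[ 0.5  -0.47 -1.16]
 [-0.13  0.38 -0.77]
 [ 0.24  1.07 -0.59]
 [-0.21 -0.75 -0.5 ]
 [-0.44 -0.64 -1.39]
 [ 0.8   0.56 -0.81]
 [-0.33  0.1  -0.94]
 [-0.54  0.01 -1.44]]
```

```bash
python3 - <<'E'
from h import *
from scipy.optimize import minimize
np.set_printoptions(precision=2,suppress=True,linewidth=170)
th=np.linspace(0,2*np.pi,49)
def ringfit(im,T,zt,n="side",yaw=JY,hole=(40,0),thr=100,show=0,R=10,sig=.5):
    im=im.astype(float); c,s=np.cos(yaw),np.sin(yaw); u=10
    W=lambda a,b:px(n,[*(T+[c*a-s*b,s*a+c*b]),zt])
    e=np.round(W(*hole)).astype(int); x0,y0,w,h=e[0]-6,e[1]-6,13,13
    k=im[y0:y0+h,x0:x0+w]; sc=k[...,0]-k[...,2]
    P0=np.array([W(hole[0]-1+R*np.cos(a),hole[1]+R*np.sin(a)) for a in th])-[x0,y0]
    reg=np.zeros((h,w),np.uint8); cv2.fillPoly(reg,[np.round(P0).astype(np.int32)],1)
    bad=cv2.dilate((k[...,2]>thr).astype(np.uint8),np.array([[0,0,0],[0,1,0],[0,1,0]],np.uint8)); ok=(reg>0)&(bad==0)
    if show: print(sc.astype(int)); print(k[...,2].astype(int)*ok)
    def model(p):
        m=np.zeros((h*u,w*u),np.uint8)
        for r,v in((7,255),(4,0)):
            P=np.array([W(hole[0]+p[0]+r*np.cos(a),hole[1]+p[1]+r*np.sin(a)) for a in th])-[x0,y0]
            cv2.fillPoly(m,[np.round(((P+.5)*u-.5)*16).astype(np.int32)],v,shift=4)
        m=cv2.GaussianBlur(m,(0,0),sig*u); return cv2.resize(m,(w,h),interpolation=cv2.INTER_AREA)/255.
    def f(p):
        A=np.stack([model(p)[ok],np.ones(ok.sum())],1); q,*_=np.linalg.lstsq(A,sc[ok],rcond=None); return ((A@q-sc[ok])**2).mean()
    best=min((minimize(f,z0,method="Nelder-Mead",options=dict(initial_simplex=[z0,np.add(z0,[1.5,0]),np.add(z0,[0,1.5])])) for z0 in([0,0],[1,-2],[-1,2])),key=lambda r:r.fun)
    return best.x,round(best.fun,1),round(sc[ok].var(),1),int(ok.sum())
for f,T,zu in(("side1",jw((-25,0)),105.6),("side2",jw((-26.2,.5)),84.07),("side3",jw((-27.8,.4)),79.05)):
    im=np.load(f+".npz")["im"]
    for thr in(85,110): print(f,thr,ringfit(im,T,zu+5,thr=thr,R=9,show=(f=="side3" and thr==110)))
b=np.load("top0.npz")["im"]
for hl in((-40,-17),(40,0)): print("top0",hl,ringfit(b,BP,5,"top",BY,hl,thr=130,R=9))
E
```

```text
side1 85 (array([ 0.12, -1.64]), np.float64(63.5), np.float64(839.9), 16)
side1 110 (array([-0.31, -2.09]), np.float64(115.5), np.float64(736.3), 24)
side2 85 (array([ 0.8 , -1.92]), np.float64(194.7), np.float64(1226.8), 18)
side2 110 (array([ 0.57, -1.8 ]), np.float64(217.1), np.float64(1100.8), 24)
side3 85 (array([ 0.05, -2.2 ]), np.float64(21.1), np.float64(787.9), 15)
[[ 11  -1   2   5   4 -10 -21  -3  17  28  40  53  58]
 [-18 -26 -14  -5  -5 -18 -28 -18   7  26  33  46  56]
 [-10 -31 -24 -17 -17 -21 -26 -26  -3  21  36  42  40]
 [  9 -26 -32 -19   2  19  28  20   1  11  27  33  35]
 [ 26 -10 -14  22  48  62  73  69  40  11  18  33  41]
 [ 42  11  15  65  81  54  45  56  51  21   9  29  42]
 [ 49  22  21  64  79  45  23  20  15  16   3  17  33]
 [ 51  32  11  34  57  47  25  18  15  10   0   9  22]
 [ 53  41  14  -2  11  16  13  10   9   3 -11  -4  13]
 [ 52  46  25  -4 -26 -25 -15  -1   2  -7 -22 -22 -10]
 [ 52  49  36  11 -20 -33 -26 -14  -9 -16 -28 -34 -34]
 [ 55  50  45  26  -7 -31 -33 -28 -25 -27 -33 -34 -35]
 [ 56  52  49  36  11 -20 -35 -35 -35 -32 -31 -27 -19]]
[[  0  
[... 246 characters left out ...]
   0   0 104   0   0]
 [  0   0   0  70  73  71   0   0   0   0  98   0   0]
 [  0   0   0  72  77  91   0   0   0   0 108   0   0]
 [  0   0   0  65  71  90   0   0   0   0  86   0   0]
 [  0   0   0  62  60  66  89   0   0  81   0   0   0]
 [  0   0   0   0   0   0   0   0   0   0   0   0   0]
 [  0   0   0   0   0   0   0   0   0   0   0   0   0]
 [  0   0   0   0   0   0   0   0   0   0   0   0   0]
 [  0   0   0   0   0   0   0   0   0   0   0   0   0]]
side3 110 (array([-0.24, -2.06]), np.float64(76.1), np.float64(736.6), 24)
top0 (-40, -17) (array([ 0.22, -0.12]), np.float64(571.6), np.float64(3633.8), 34)
top0 (40, 0) (array([ 0.41, -0.41]), np.float64(691.9), np.float64(2292.5), 29)
```

```bash
python3 - <<'E'
from h import *
from scipy.optimize import minimize
from scipy.spatial import ConvexHull
np.set_printoptions(precision=2,suppress=True)
th=np.linspace(0,2*np.pi,25); C,S=np.cos(JY),np.sin(JY); u=10
def sil(n,c):
    P=np.array([px(n,[c[0]+r*np.cos(a),c[1]+r*np.sin(a),z]) for r,z in((3.5,56),(3.5,69),(2.8,71.5),(1.5,73.5),(.1,74)) for a in th]); return P[ConvexHull(P).vertices]
def fit(n,im,l,lim,sig):
    e=np.round(px(n,[*jw((l[0]-3,l[1])),64])).astype(int); x0,y0,w,h=e[0]-5,e[1]-6,11,13
    k=im[y0:y0+h,x0:x0+w].astype(float); sc=k[...,0]-k[...,2]; v,uu=np.indices(sc.shape)
    P0=sil(n,jw((l[0]-3,l[1]))); reg=np.zeros((h,w),np.uint8); cv2.fillPoly(reg,[np.round(P0-[x0,y0]).astype(np.int32)],1); reg=cv2.dilate(reg,np.ones((5,5)))
    # exclude the bright posts
    ok=(reg>0)&~(cv2.dilate((k.min(-1)>lim).astype(np.uint8),np.ones((3,3)))>0)
    def f(p):
        m=np.zeros((h*u,w*u),np.uint8); P=sil(n,jw((l[0]+p[0],l[1]+p[1])))-[x0,y0]
        cv2.fillPoly(m,[np.round(((P+.5)*u-.5)*16).astype(np.int32)],255,shift=4)
        m=cv2.resize(cv2.GaussianBlur(m,(0,0),sig*u),(w,h),interpolation=cv2.INTER_AREA)/255.
        A=np.stack([m[ok],np.ones(ok.sum())],1); q,*_=np.linalg.lstsq(A,sc[ok],rcond=None); return ((A@q-sc[ok])**2).mean()
    r=min((minimize(f,z0,method="Nelder-Mead",options=dict(initial_simplex=[z0,np.add(z0,[2,0]),np.add(z0,[0,2])])) for z0 in([-3,0],[-1,1],[-4,-2])),key=lambda r:r.fun); return r.x,round(r.fun,1),round(sc[ok].var(),1),int(ok.sum())
for n in("side","top"):
    im=np.load(n+"0.npz")["im"]
    for l in((-65,-17),(15,0)):
        for sig in(.5,.8): print(n,l,sig,fit(n,im,l,190,sig))
E
```

```text
side (-65, -17) 0.5 (array([-2.92, -0.94]), np.float64(69.8), np.float64(216.6), 77)
side (-65, -17) 0.8 (array([-2.96, -0.92]), np.float64(68.2), np.float64(216.6), 77)
side (15, 0) 0.5 (array([-2.74, -0.78]), np.float64(26.3), np.float64(219.7), 74)
side (15, 0) 0.8 (array([-2.7 , -0.69]), np.float64(19.9), np.float64(219.7), 74)
top (-65, -17) 0.5 (array([-4.85, -0.19]), np.float64(21.6), np.float64(285.6), 62)
top (-65, -17) 0.8 (array([-5.14, -0.25]), np.float64(11.6), np.float64(285.6), 62)
top (15, 0) 0.5 (array([-5.35, -0.85]), np.float64(19.0), np.float64(299.2), 66)
top (15, 0) 0.8 (array([-5.19, -0.64]), np.float64(14.8), np.float64(299.2), 66)
```

```bash
python3 - <<'E'
from h import *
t=jw((-25-3.3,.8)); robot.servo_line([*t,88.4],feed=10); robot.hold(1)
o=readout.observe(); print(o["tcp_pos"],t,o["t"],o["grip_width"]*92,o["contact_force"],abs(o["joint_velocities"]).max())
ticket.job_done()
E
```

```text
[595.02521885 286.96114692  88.40446482] [595.03062814 286.97061186] 21.55 53.516284407974936 [-0.23234663 -0.40482615 -0.58616518] 0.0016222933655994879
the job is handed in; nothing more can be done
```

I handed the job in at 21.6 s with the long board held still and level, the right way round. Its underside is about 5 mm above the pin tips. The holes should be over the pins to about 1–2 mm; I set that from the side camera because the arm blocked the top one, and didn't check it with a picture after the last small shift. I saw no sign of contact with the jig, shorter board or bottles.

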